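# Set and lock the router-lift stop screw

### The job

Set the depth stop on the bracket: loosen the big hex jam nut, screw the square-headed stop screw down until its foot just bears lightly on the pad below (do not force it), then retighten the jam nut fully so that the screw is locked, and let go. Leave the other things on the bench alone.

Things in the scene. Friction and masses are not known exactly. Their poses are not given: they have to be found in the camera images.
- bracket: Fixed grey aluminium C-shaped bracket bolted to the bench: base plate 130 x 90 x 12 mm, a post 50 mm wide, and an arm 50 mm wide whose top face is 92 mm above the bench. Origin on the bench exactly under the vertical screw axis; the post stands on its -x side (26 mm thick, centred 53 mm from the axis), its open side looks along +x. It stands anywhere on the bench within reach, turned up to 0.5 rad either way.
- nut_mid (a point): The jam nut: dark steel hexagon, 46 mm across flats (53 mm over corners), 20 mm high, lying on top of the arm around the screw, from 93.5 to 113.5 mm above the bench. The point is its centre on the screw axis; the frame turns with the nut, its y axis is square to a pair of flats (so are the directions 60 and 120 degrees from it).
- nut (a joint): Turn of the jam nut in rad: 0 is fully tight (a hard stop), growing as it is loosened anticlockwise seen from above, up to 2.5. It turns stiffly (about 0.22 N m) and stays where it is left; the torque climbs sharply at the stop. Less than 0.3 rad open it still clamps the screw's thread, and turning the screw then counts as stripping it. The nut does not rise.
- screw_head (a point): The stop screw's head: bright steel square bar, 16 x 16 mm, on the axis above the nut. The point is the middle of its top face, 151 mm above the bench; 37 mm of square bar stand above the nut. The head stays at this height as it turns; only the threaded foot end below the arm goes up and down. The x and y axes are square to the flats and turn with the screw.
- screw (a joint): Turn of the stop screw in rad, growing clockwise seen from above; lowers the foot 5.73 mm per rad (steep quick thread, 36 mm per turn). Range 0 to 3.4. Nut loose, it turns with 0.12 N m and stays put. Once the foot bears on the pad the torque climbs about 0.006 N m per newton, some 0.12 N m per further 0.1 rad; let go above about 20 N it backs off to that by itself.
- screw_foot (a point): Lowest point of the screw's domed foot (a 26 mm disc with a ball tip) under the arm, 45 mm above the bench when joint screw is 0. Below it stands the lift's fixed pad, a round dark steel column 36 mm in diameter on the same axis. The pad's height is not measured and differs each time: the foot starts 5 to 15 mm above it, and the meeting must be felt.
- foot: The lower, moving end of the stop screw with its foot; its origin is on the axis, 45 mm below the ball tip, and rides up and down with it. The bearing force is the force between it and the pad.
- spare_nut: Bystander: loose small hex nut, 30 mm across flats, 14 mm high, near the bracket.
- spare_screw: Bystander: loose steel square-headed screw, 90 mm long, lying near the bracket.
- offcut: Bystander: loose wood strip 160 x 45 x 19 mm beside the bracket.
- setup_bar: Bystander: loose brass bar 90 x 25 x 12 mm near the bracket.
- glue: Bystander: loose white glue bottle with an orange cap, 60 mm in diameter, 170 mm high, well to the left.
- bit_cup: Bystander: loose steel cup, 70 mm in diameter, 80 mm high, well to the left.
- spanner: Bystander: loose steel spanner, 200 mm long, lying well to the right.
- driver: Bystander: loose screwdriver, 200 mm long, lying well to the right.
There are look-alikes about, which are no part of the job. Of the things like the bracket, leave any that is green or turquoise; of the rest the larger one is meant.

How it is judged:
On the way, in this order (a step that is already met when the one before it is completed fails the run):
1. the jam nut is loosened by at least 0.5 rad, the screw not yet lowered (value of joint nut above 0.5 rad and distance of screw_foot from where it was at the start of the episode below 0.001 m), for 0.2 s.
2. with the nut still loose, the screw's foot bears on the pad (contact force between foot and anything else above 2 N and value of joint nut above 0.45 rad), for 0.2 s.
At the end, for the whole second after the job is handed in: The jam nut is tight again (within 0.12 rad of its stop), the screw's foot bears on the pad with more than 2 and less than 60 N (value of joint nut below 0.12 rad and contact force between foot and anything else between 2 and 60 N); the robot touches nothing.
It fails at once if the screw is turned while the nut is tight on it (value of joint nut below 0.3 rad and (velocity of joint screw above 0.5 rad/s or velocity of joint screw below -0.5 rad/s)).
It fails at once if the foot is forced onto the pad with more than 90 N (contact force between foot and anything else above 90 N).
It fails at once if another thing on the bench is moved by more than 15 mm (distance of any of spare_nut, spare_screw, offcut, setup_bar, glue, bit_cup, spanner, driver from where it was at the start of the episode above 0.015 m).
It also fails if it takes over 72 s, if anything falls off the work surface, if the arm or the gripper's body presses on something with over 40 N, if the wrist force passes 120 N, or if a joint passes its speed limit or range.

### The arm

A 6-joint arm with a two-finger parallel gripper is mounted at the origin on the work surface. World frame = base frame: x ahead of the robot, y to its left, z up, the work surface at z = 0. Lengths are in m, angles in rad, forces in N, time in s.
With the tool pointing down it reaches from about 0.35 to 0.925 m from the base axis. Payload 6.4 kg.
Tool frame: the origin (TCP) lies at the very end of the fingers, on their centre line; the grasp point (between the pads) lies 19 mm behind it (env.grasp_offset is the distance from the TCP to the grasp point, in m); z points along the fingers, y is the line along which they close (so a half turn about z gives the same grasp; the last joint's range is limited). The gripper opens to 94 mm and grips with 3 to 60 N. Pads are 16 mm wide; open, the fingers measure 119 mm over their backs; the gripper's body (75 mm by 177 mm) begins 78 mm behind the grasp point.
Start: joints at [1.042, 0.245, 1.558, -0, 1.339, -0.174], TCP at [0.226, 0.61, 0.178] pointing down, gripper open.
Joint ranges: [-3.13, 3.13], [-1.02, 2.26], [0.13, 2.54], [-0.95, 4.09], [0.21, 2.88], [-2.74, 2.74]. Speed limits (rad/s): [2.57, 2.57, 3.14, 3.14, 3.14, 3.14].

### API

Orientations are given as a 3x3 rotation matrix whose columns are the frame's x, y, z axes.
In Python, from workcell import sensors, imaging, env gives the robot as it stands. The module is installed in compiled form; this text tells all that it offers.
- The arm moves only by the tool send_rows, never from a script. Its argument "steps" is text: rows parted by semicolons, each of 6 numbers parted by spaces: the shift along the world's x, y, z in mm, then the turn, a rotation vector about the world's x, y, z in degrees. A call has 1 to 8 rows; each row is the pose to reach, as a shift and turn from the pose commanded when the call began; what a row does not reach only later rows make up. A row lasts 1/8 s, in which the tool goes at most 62.5 mm and 10.7 degrees, less where a joint would pass 70% of its speed; a pose out of reach is approached as far as the arm can. A call with a gripper value outside its range is refused whole. "fingers" is the finger opening in mm, from 0 to 94, set as the call begins (left out, the last holds). The fingers move at their own pace and stop on an object; "grip_force" is the grip in N (left out, the last holds). Time passes only in rows, so rows that repeat a pose let the fingers close. It gives the time, the measured TCP pose, the force, the opening and the grip force at its end, in the units of the state.
- sensors.state(): the state, without advancing time (a new reading comes with each control period).
- imaging.grab_frame(name): name is "scene" or "top"; returns a dict with "image" (420x560x3 uint8, red, green, blue), "z_map" (420x560 float32, m along the optical axis (not along the pixel's ray), 0 where there is no reading), "K" (3x3 intrinsics, pixels), "cam_to_world" (4x4, takes a point from camera to world coordinates). Camera axes: x right, y down, z forward; pixel columns grow to the right and rows downward; lengths in m; the calibration is good to about 2 mm. A picture is of the moment at which its call begins.
- env.finish_job(): hands the job in; it is judged then, once.
The state is a dict: "time": time; "qpos": joint angles; "qd": joint speeds; "joint_efforts": joint torques, N m; "tool_pos": TCP position; "ee_rot": TCP orientation; "force": force on the tool from outside, world axes, zero at the start; "moment": the same for the moment, N m; "gripper_width": finger opening in m; "gripper_force": force on a finger pad.
Only numpy, scipy, OpenCV 4.12 (cv2) and the standard library are available. Lean on these libraries where they do the work, as an engineer would, in place of code of your own. Each camera call takes 0.05 s, during which the arm holds its last target. There are 200 camera calls.

## Working session

There is one attempt and no reset: what is moved stays moved. The work goes in short steps, Python scripts to look and compute and a tool call to move; the robot and the scene stay as the last step left them, time stands still between calls to the robot, and variables do not carry over. Pictures are saved under pics/ and viewed, at most 10 in all, crops included, and the job is handed in when it is done.

Besides the shell and the picture viewer there is one more tool, called after ">>>" as name(argument=value, ...) on one line, values as JSON. send_rows: Moves the arm, as the interface text tells. Its arguments: {"type":"object","properties":{"steps":{"type":"string"},"fingers":{"type":"number"},"grip_force":{"type":"number"}},"required":["steps"]}

```bash
mkdir -p pics; cat > h.py <<'E'
import numpy as np,cv2
from workcell import sensors,imaging,env
def grab(n):
    f=imaging.grab_frame(n); np.savez('last_%s.npz'%n,**f); return f
def pts(f):
    z=f['z_map'];K=f['K'];v,u=np.mgrid[:z.shape[0],:z.shape[1]]
    p=np.stack([(u-K[0,2])/K[0,0]*z,(v-K[1,2])/K[1,1]*z,z],-1)
    M=f['cam_to_world'];return p@M[:3,:3].T+M[:3,3]
E
python3 - <<'E'
from h import *
a=grab('scene');b=grab('top')
cv2.imwrite('pics/scene.png',a['image'][...,::-1]);cv2.imwrite('pics/top.png',b['image'][...,::-1])
print(sensors.state()); print(a['cam_to_world'],b['cam_to_world'],b['K'])
E
```

```text
{'time': 0.1, 'qpos': array([ 1.04191723e+00,  2.45734081e-01,  1.55886131e+00, -1.42635392e-06,
        1.33871867e+00, -1.74100776e-01]), 'qd': array([ 2.01320713e-05, -2.71370536e-03, -1.86185884e-03, -9.73128096e-04,
        2.64361664e-03,  1.63301584e-03]), 'joint_efforts': array([ 8.86113576e-04, -4.16912770e+01, -3.15527308e+01,  6.86840247e-02,
        3.09469854e-02, -2.96852181e-05]), 'tool_pos': array([0.22549587, 0.60901194, 0.17667865]), 'ee_rot': array([[-9.37723505e-01,  3.47381456e-01, -8.67367242e-04],
       [ 3.47382412e-01,  9.37722373e-01, -1.48692119e-03],
       [ 2.96820820e-04, -1.69562908e-03, -9.99998518e-01]]), 'force': array([-0.43722592,  0.47212189, -0.26646355]), 'moment': array([-0.05541572, -0.07395658,  0.02465918]), 'gripper_force': 0.0, 'gripper_width': 0.09425036843719758}
[[ 0.01694024  0.65067046 -0.75917124  1.34755416]
 [ 0.99979201 -0.00239975  0.0202527  -0.02375786]
 [ 0.01135601 -0.75935643 -0.65057579  0.79308273]
 [ 0.          0.          0.          1.        ]] [[-0.02756486 -0.99392756  0.10652786  0.44654559]
 [-0.99938906  0.02511088 -0.02430944  0.00566422]
 [ 0.02148681 -0.10713286 -0.99401251  1.17291303]
 [ 0.          0.          0.          1.        ]] [[420.26469046   0.         283.72772088]
 [  0.         420.26469046 205.06906423]
 [  0.           0.           1.        ]]
```

View pics/scene.png

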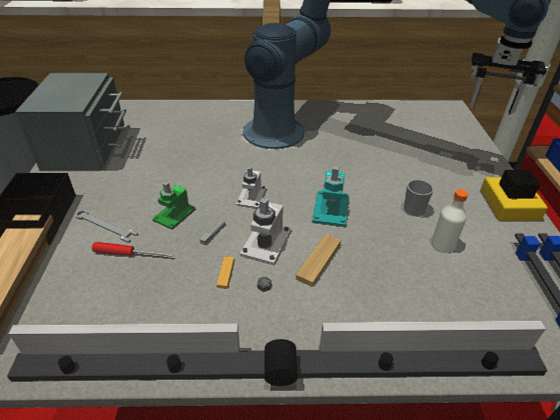

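View pics/top.png

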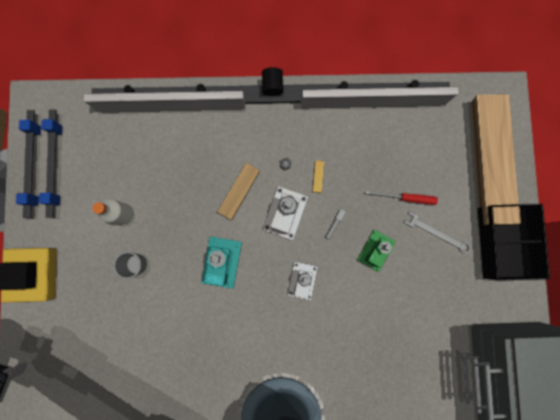

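The scene shows four brackets: large grey at scene (264,230) / top (288,208), small grey at (251,188) / (304,280), teal at (331,200) / (220,262), and green at (173,205) / (380,248). By the description I choose the large grey one. Next is a close crop to check it.

```bash
python3 - <<'E'
from h import *
f=dict(np.load('last_top.npz'));g=dict(np.load('last_scene.npz'))
a=cv2.resize(f['image'][170:250,245:325],(400,400),interpolation=cv2.INTER_CUBIC)
b=cv2.resize(g['image'][185:265,225:305],(400,400),interpolation=cv2.INTER_CUBIC)
cv2.imwrite('pics/c1.png',np.hstack([a,b])[...,::-1])
for n,F,(r0,r1,c0,c1) in (('top',f,(170,250,255,320)),('scene',g,(185,265,225,310))):
    P=pts(F)[r0:r1,c0:c1].reshape(-1,3)
    for lo,hi in ((.146,.157),(.108,.118),(.088,.096),(.008,.016)):
        q=P[(P[:,2]>lo)&(P[:,2]<hi)]
        if len(q)>3:
            r=cv2.minAreaRect((q[:,:2]*1000).astype(np.float32)); print(n,lo,len(q),q.mean(0).round(4),r)
E
```

```text
top 0.146 43 [ 0.5596 -0.0293  0.151 ] ((559.8680419921875, -29.35442543029785), (15.346572875976562, 15.359685897827148), 61.86445999145508)
top 0.108 225 [ 0.5595 -0.0296  0.1138] ((560.04736328125, -29.756317138671875), (48.402809143066406, 45.396114349365234), 43.89035415649414)
top 0.088 373 [ 0.5268 -0.017   0.0919] ((542.02783203125, -22.944141387939453), (49.94638442993164, 93.67764282226562), 68.92381286621094)
top 0.008 834 [ 0.5644 -0.0408  0.012 ] ((562.397705078125, -35.996826171875), (176.93185424804688, 211.89892578125), 89.96736145019531)
scene 0.146 41 [ 0.5636 -0.0325  0.1502] ((562.7388305664062, -32.84317398071289), (15.464274406433105, 17.68343734741211), 64.45472717285156)
scene 0.108 194 [ 0.5686 -0.032   0.1133] ((563.8663330078125, -31.978126525878906), (47.23545837402344, 50.369590759277344), 5.40675687789917)
scene 0.088 221 [ 0.5515 -0.0199  0.0916] ((548.3952026367188, -22.426490783691406), (49.80156707763672, 98.25350189208984), 62.72739791870117)
scene 0.008 1154 [ 0.5323 -0.0421  0.0115] ((480.4749450683594, -39.28166198730469), (153.6593780517578, 314.94964599609375), 85.95545196533203)
```

View pics/c1.png

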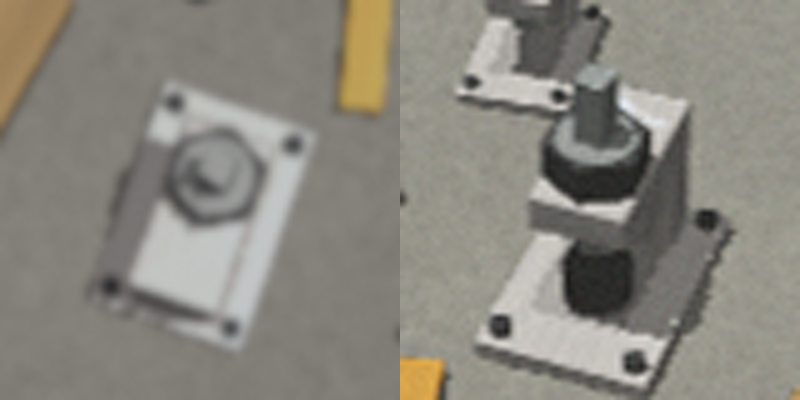

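```bash
python3 - <<'E'
from h import *
for n,(r0,r1,c0,c1) in (('top',(170,250,255,320)),('scene',(185,265,225,310))):
    F=dict(np.load('last_%s.npz'%n)); P=pts(F)[r0:r1,c0:c1].reshape(-1,3)
    for nm,lo,hi,k,per in (('head',.146,.157,2,90),('nut',.109,.118,3,60)):
        q=P[(P[:,2]>lo)&(P[:,2]<hi)][:,:2]*1000
        res=[]
        for t in range(0,per,3):
            a=np.radians(t+np.arange(k)*180/k); d=q@np.stack([np.cos(a),np.sin(a)])
            res.append((round(float(np.ptp(d,axis=0).sum()/k),1),t))
        print(n,nm,[f"{t}:{w}" for w,t in res])
    q=P[(P[:,2]>.088)&(P[:,2]<.096)][:,:2]*1000
    print(cv2.minAreaRect(q.astype(np.float32)))
E
```

```text
top head ['0:17.4', '3:17.6', '6:17.9', '9:18.0', '12:18.2', '15:18.2', '18:18.3', '21:18.2', '24:18.2', '27:18.0', '30:17.9', '33:17.6', '36:17.4', '39:17.0', '42:16.7', '45:16.4', '48:16.2', '51:16.1', '54:15.9', '57:15.7', '60:15.4', '63:15.5', '66:15.8', '69:16.1', '72:16.4', '75:16.6', '78:16.8', '81:17.0', '84:17.1', '87:17.1']
top nut ['0:46.8', '3:46.4', '6:46.1', '9:45.7', '12:45.9', '15:46.5', '18:47.1', '21:47.6', '24:48.0', '27:48.3', '30:48.5', '33:48.8', '36:48.9', '39:49.0', '42:48.9', '45:48.7', '48:48.6', '51:48.3', '54:47.9', '57:47.3']
((542.02783203125, -22.944141387939453), (49.94638442993164, 93.67764282226562), 68.92381286621094)
scene head ['0:18.0', '3:18.2', '6:18.5', '9:18.6', '12:18.8', '15:18.8', '18:18.8', '21:18.9', '24:18.9', '27:18.8', '30:18.8', '33:18.7', '36:18.5', '39:18.3', '42:18.0', '45:17.7', '48:17.4', '51:17.1', '54:16.9', '57:16.9', '60:16.8', '63:16.7', '66:16.6', '69:16.7', '72:16.7', '75:16.7', '78:17.1', '81:17.4', '84:17.6', '87:17.8']
scene nut ['0:49.4', '3:48.6', '6:48.0', '9:47.8', '12:47.9', '15:48.6', '18:49.3', '21:50.0', '24:50.6', '27:51.1', '30:51.5', '33:51.9', '36:52.1', '39:52.2', '42:52.1', '45:52.0', '48:51.7', '51:51.2', '54:50.7', '57:50.0']
((548.3952026367188, -22.426490783691406), (49.80156707763672, 98.25350189208984), 62.72739791870117)
```

>>> send_rows(steps="20 -40 50 0 0 0;50 -95 70 0 0 0;80 -150 70 0 0 0;105 -205 70 0 0 0;135 -260 70 0 0 0;160 -310 70 0 0 0;190 -365 70 0 0 0;220 -420 70 0 0 0", fingers=94)

```text
time: 1.1
tool_pos: [0.446, 0.1879, 0.2475]
ee_rot: [[-0.938, 0.347, 0.0], [0.347, 0.938, 0.0], [-0.0, 0.0, -1.0]]
force: [0.6, 0.7, -0.4]
gripper_width: 0.0941
gripper_force: 0.0
```

>>> send_rows(steps="25 -50 0 0 0 0;55 -105 0 0 0 -1;85 -160 0 0 0 -1;115 -220 -20 0 0 -1;115 -220 -20 0 0 -1;115 -220 -20 0 0 -1;115 -220 -20 0 0 -1")

```text
time: 1.98
tool_pos: [0.5605, -0.029, 0.2281]
ee_rot: [[-0.932, 0.362, 0.001], [0.362, 0.932, 0.0], [-0.001, 0.0, -1.0]]
force: [-0.2, -0.2, -0.3]
gripper_width: 0.0938
gripper_force: 0.0
```

```bash
python3 - <<'E'
from h import *
s=sensors.state();print(s['time'],s['tool_pos'],s['ee_rot'],s['force'],s['moment'],s['qpos'])
E
```

```text
1.975 [ 0.56048139 -0.02898001  0.22814041] [[-9.32092157e-01  3.62220677e-01  6.25190151e-04]
 [ 3.62220793e-01  9.32092319e-01  7.88764119e-05]
 [-5.54164270e-04  2.99976957e-04 -9.99999801e-01]] [-0.17990062 -0.19220113 -0.33114125] [ 0.01001823 -0.00516795  0.00757345] [-2.53791881e-01 -2.33616273e-03  1.73558142e+00  2.36455705e-04
  1.40776204e+00 -1.45397716e+00]
```

>>> send_rows(steps="0.5 -1 -40 0 0 0;0.5 -1 -80 0 0 0;0.5 -1 -110 0 0 0;0.5 -1 -122 0 0 0;0.5 -1 -128 0 0 0;0.5 -1 -131 0 0 0;0.5 -1 -131 0 0 0")

```text
time: 2.85
tool_pos: [0.5618, -0.0313, 0.0976]
ee_rot: [[-0.932, 0.364, 0.002], [0.364, 0.932, -0.0], [-0.002, 0.0, -1.0]]
force: [0.5, 0.4, -0.2]
gripper_width: 0.0943
gripper_force: 0.0
```

```bash
python3 - <<'E'
from h import *
a=grab('scene')
s=sensors.state();print(s['tool_pos'],s['force'],s['moment'])
cv2.imwrite('pics/c2.png',cv2.resize(a['image'][165:265,205:325],(720,600),interpolation=cv2.INTER_CUBIC)[...,::-1])
E
```

```text
[ 0.56181194 -0.03134155  0.09761637] [ 0.50498446 -0.14102239 -0.65254473] [-0.00377277  0.01414643 -0.00481726]
```

View pics/c2.png

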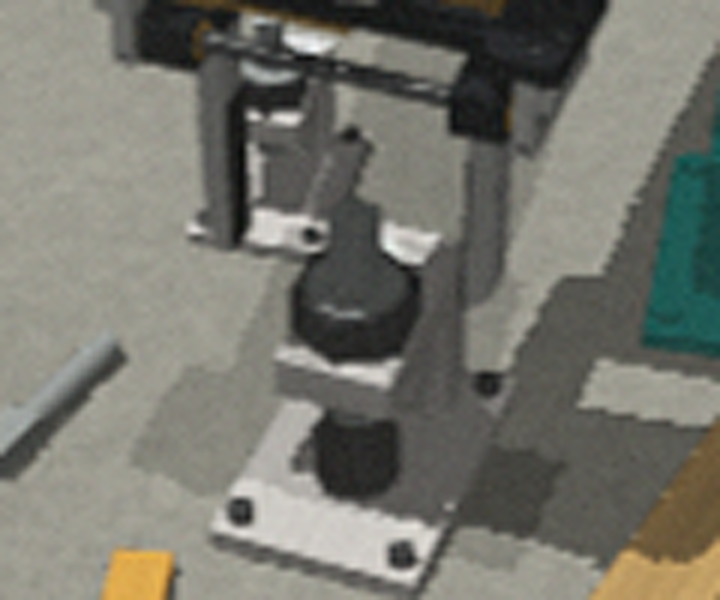

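The fingers (crop about 220,170 and 485,220) straddle the nut (355,300), clear of everything else. I'll close gently.

>>> send_rows(steps="0 0 -1 0 0 0;0 0 -1 0 0 0;0 0 -1 0 0 0;0 0 -1 0 0 0;0 0 -1 0 0 0;0 0 -1 0 0 0;0 0 -1 0 0 0;0 0 -1 0 0 0", fingers=40, grip_force=15)

```text
time: 3.9
tool_pos: [0.5612, -0.0312, 0.0957]
ee_rot: [[-0.932, 0.364, -0.0], [0.364, 0.932, -0.0], [0.0, -0.0, -1.0]]
force: [-0.5, 0.2, -0.4]
gripper_width: 0.04
gripper_force: 0.0
```

```bash
cat > s.py <<'E'
from h import *
s=sensors.state();R=s['ee_rot'];y=R[:,1]
print(round(s['time'],2),(s['tool_pos']*1000).round(1),'psi',np.degrees(np.arctan2(y[1],y[0])).round(2),'F',s['force'].round(1),'Fy_tool',(s['force']@y).round(1),'Fx_tool',(s['force']@R[:,0]).round(1),'M',s['moment'].round(3),'w',round(s['gripper_width']*1000,1),s['gripper_force'],'q6',s['qpos'][5].round(2))
E
python3 s.py
```

```text
3.9 [561.2 -31.2  95.7] psi 68.67 F [-0.5  0.2 -0.4] Fy_tool -0.0 Fx_tool 0.5 M [-0.013  0.027 -0.004] w 40.0 0.0 q6 -1.46
```

```bash
python3 - <<'E'
from h import *
a=grab('scene');b=grab('top')
x=cv2.resize(a['image'][165:265,205:305],(400,400),interpolation=cv2.INTER_CUBIC)
y=cv2.resize(b['image'][170:250,245:325],(400,400),interpolation=cv2.INTER_CUBIC)
cv2.imwrite('pics/c3.png',np.hstack([x,y])[...,::-1])
E
```

```text
(no output)
```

View pics/c3.png

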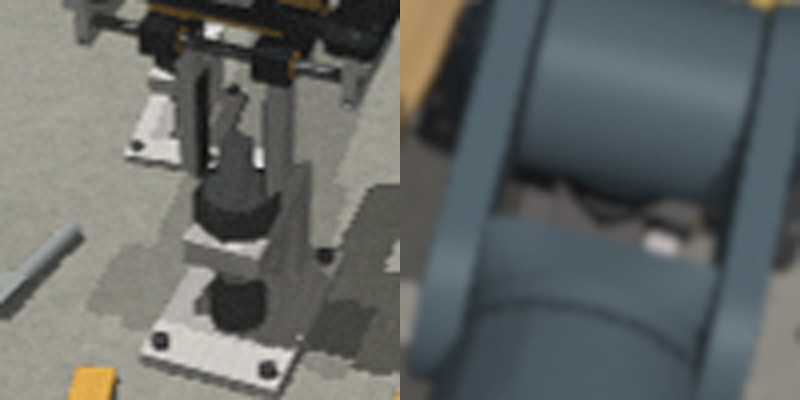

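```bash
python3 - <<'E'
from h import *
F=dict(np.load('last_scene.npz')); P=pts(F)[165:265,205:305]; I=F['image'][165:265,205:305]
for r in range(15,62,4):
    print(r,[ (c,*(P[r,c]*1000).astype(int)) for c in range(44,80,3)])
print((P[:,:,2]>.12).sum())
E
```

```text
15 [(44, np.int64(561), np.int64(-63), np.int64(207)), (47, np.int64(564), np.int64(-56), np.int64(210)), (50, np.int64(549), np.int64(-50), np.int64(198)), (53, np.int64(352), np.int64(-48), np.int64(52)), (56, np.int64(281), np.int64(-41), np.int64(0)), (59, np.int64(279), np.int64(-32), np.int64(-2)), (62, np.int64(600), np.int64(-23), np.int64(237)), (65, np.int64(606), np.int64(-17), np.int64(241)), (68, np.int64(607), np.int64(-11), np.int64(241)), (71, np.int64(607), np.int64(-4), np.int64(242)), (74, np.int64(604), np.int64(1), np.int64(239)), (77, np.int64(570), np.int64(9), np.int64(214))]
19 [(44, np.int64(561), np.int64(-63), np.int64(197)), (47, np.int64(561), np.int64(-57), np.int64(196)), (50, np.int64(553), np.int64(-50), np.int64(190)), (53, np.int64(348), np.int64(-49), np.int64(34)), (56, np.int64(301), np.int64(-41), np.int64(0)), (59, np.int64(300), np.int64(-32), np.int64(0)), (62, np.int64(602), np.int64(-23), np.int64(227)), (65, np.int64(606), np.int64(-17), np.int64(230)), (68, np.int64(606), np.int64(-11), np.int64(230)), (71, np.int64(609), np.int64(-4), n
[... 5447 characters left out ...]
), (74, np.int64(531), np.int64(5), np.int64(62)), (77, np.int64(465), np.int64(16), np.int64(2))]
59 [(44, np.int64(478), np.int64(-71), np.int64(0)), (47, np.int64(577), np.int64(-59), np.int64(90)), (50, np.int64(577), np.int64(-52), np.int64(90)), (53, np.int64(580), np.int64(-45), np.int64(93)), (56, np.int64(585), np.int64(-37), np.int64(97)), (59, np.int64(585), np.int64(-30), np.int64(98)), (62, np.int64(583), np.int64(-23), np.int64(95)), (65, np.int64(579), np.int64(-16), np.int64(92)), (68, np.int64(571), np.int64(-9), np.int64(84)), (71, np.int64(540), np.int64(-1), np.int64(56)), (74, np.int64(529), np.int64(6), np.int64(46)), (77, np.int64(479), np.int64(16), np.int64(1))]
1781
```

```bash
python3 - <<'E'
from h import *
print(env.grasp_offset)
F=dict(np.load('last_scene.npz')); P=pts(F)[165:265,205:305]
for c in (45,46,47,48,68,69,70): print(c,[(r,*(int(v) for v in P[r,c]*1000)) for r in range(38,49)])
E
```

```text
0.0188
45 [(38, 560, -63, 141), (39, 560, -63, 137), (40, 561, -63, 136), (41, 559, -63, 130), (42, 409, -71, 1), (43, 414, -70, 1), (44, 413, -71, -2), (45, 422, -70, 1), (46, 423, -70, 0), (47, 430, -70, 1), (48, 436, -70, 2)]
46 [(38, 561, -60, 141), (39, 559, -60, 137), (40, 562, -60, 136), (41, 561, -61, 132), (42, 561, -61, 129), (43, 411, -68, 0), (44, 417, -68, 0), (45, 420, -68, 0), (46, 425, -67, 0), (47, 429, -67, 0), (48, 435, -67, 1)]
47 [(38, 562, -58, 142), (39, 564, -58, 141), (40, 564, -58, 138), (41, 564, -58, 135), (42, 561, -58, 129), (43, 565, -58, 130), (44, 562, -58, 124), (45, 421, -65, 0), (46, 424, -65, 0), (47, 429, -65, 0), (48, 431, -65, -1)]
48 [(38, 564, -56, 144), (39, 567, -55, 143), (40, 561, -56, 136), (41, 566, -56, 137), (42, 565, -56, 132), (43, 567, -56, 131), (44, 565, -56, 126), (45, 419, -62, 0), (46, 423, -62, 0), (47, 428, -62, 0), (48, 566, -56, 115)]
68 [(38, 582, -10, 158), (39, 583, -10, 157), (40, 581, -10, 152), (41, 582, -10, 150), (42, 583, -10, 148), (43, 580, -10, 142), (44, 582, -10, 141), (45, 584, -10, 140), (46, 583, -10, 136), (47, 584, -10, 133), (48, 583, -10, 129)]
69 [(38, 582, -8, 159), (39, 584, -8, 157), (40, 584, -8, 154), (41, 584, -7, 151), (42, 582, -7, 147), (43, 581, -7, 143), (44, 582, -7, 141), (45, 582, -7, 138), (46, 583, -7, 136), (47, 582, -7, 132), (48, 557, -7, 107)]
70 [(38, 584, -5, 160), (39, 583, -5, 157), (40, 584, -5, 154), (41, 582, -5, 149), (42, 579, -5, 144), (43, 582, -5, 144), (44, 581, -5, 140), (45, 583, -5, 139), (46, 579, -5, 132), (47, 535, -4, 91), (48, 538, -4, 90)]
```

>>> send_rows(steps="0 0 0 0 0 0;0 0 0 0 0 0;0 0 0 0 0 0;0 0 0 0 0 0;0 0 0 0 0 0;0 0 0 0 0 0", fingers=94)

```text
time: 4.75
tool_pos: [0.5612, -0.0312, 0.0957]
ee_rot: [[-0.931, 0.364, 0.0], [0.364, 0.931, -0.0], [-0.0, -0.0, -1.0]]
force: [0.5, 0.1, -0.4]
gripper_width: 0.0928
gripper_force: 0.0
```

```bash
python3 - <<'E'
from h import *
F=grab('scene'); P=pts(F)[165:265,205:305]; b=(P[...,2]>.118)&(P[...,2]<.19)
for c in range(25,85,3):
    r=np.where(b[:,c])[0]
    if len(r): print(c,r[-1],(P[r[-1],c]*1000).astype(int),(P[r[-1]-1,c]*1000).astype(int))
E
```

```text
34 38 [552 -89 134] [551 -89 136]
37 41 [554 -82 126] [554 -82 129]
40 39 [545 -75 125] [545 -75 128]
55 46 [566 -40 121] [566 -40 124]
58 47 [571 -33 122] [570 -33 125]
61 46 [566 -26 121] [567 -26 125]
76 51 [586   8 123] [588   8 128]
79 50 [590  14 130] [593  14 135]
82 47 [582  21 132] [584  21 137]
```

The camera shows the fingertips at z≈126 while the reported TCP is 96, so the reading is about 30 mm low. The nut top is measured correctly at 113, so I trust the camera and go 28 mm lower.

>>> send_rows(steps="0 0 -8 0 0 0;0 0 -16 0 0 0;0 0 -22 0 0 0;0 0 -26 0 0 0;0 0 -28 0 0 0;0 0 -28 0 0 0;0 0 -28 0 0 0")

```text
time: 5.68
tool_pos: [0.5614, -0.0312, 0.0679]
ee_rot: [[-0.932, 0.364, 0.0], [0.364, 0.932, -0.0], [-0.0, 0.0, -1.0]]
force: [0.9, -1.0, 0.3]
gripper_width: 0.0939
gripper_force: 0.0
```

```bash
python3 s.py; python3 - <<'E'
from h import *
F=grab('scene'); P=pts(F)[165:265,205:305]; b=(P[...,2]>.085)&(P[...,2]<.17)
for c in list(range(31,46,2))+list(range(70,84,2)):
    r=np.where(b[:,c])[0]
    if len(r): print(c,r[-1],(P[r[-1],c]*1000).astype(int),(P[r[-1]-1,c]*1000).astype(int))
cv2.imwrite('pics/c4.png',cv2.resize(F['image'][165:265,205:305],(600,600),interpolation=cv2.INTER_CUBIC)[...,::-1])
E
```

```text
5.67 [561.4 -31.2  67.9] psi 68.68 F [ 0.9 -1.   0.3] Fy_tool -0.6 Fx_tool -1.2 M [ 0.029 -0.012 -0.038] w 93.9 0.0 q6 -1.46
33 34 [551 -91 145] [552 -90 149]
35 48 [550 -88 101] [552 -88 106]
37 50 [551 -83  96] [554 -83 102]
39 50 [553 -78  98] [552 -78 100]
41 47 [539 -74  95] [540 -74  99]
45 60 [577 -64  87] [576 -64  89]
70 55 [558  -4  86] [555  -4  86]
72 51 [544   0  86] [545   0  90]
74 48 [532   5  85] [531   5  88]
76 60 [589   8  98] [584   8  96]
78 60 [591  13  99] [590  13 102]
80 59 [594  17 105] [593  17 108]
82 56 [583  22 105] [584  22 109]
```

View pics/c4.png

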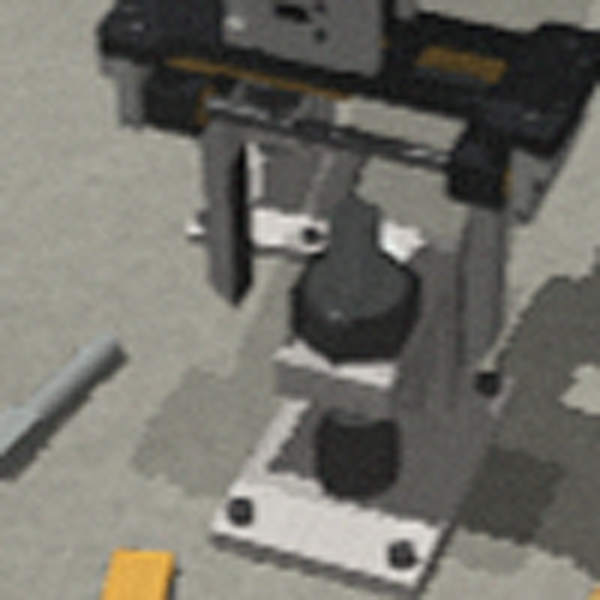

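The tips are now at nut level (crop 235,300 and 485,345), at z≈97. Closing gently.

>>> send_rows(steps="0 0 0 0 0 0;0 0 0 0 0 0;0 0 0 0 0 0;0 0 0 0 0 0;0 0 0 0 0 0;0 0 0 0 0 0;0 0 0 0 0 0", fingers=40, grip_force=12)

```text
time: 6.6
tool_pos: [0.5609, -0.0317, 0.0676]
ee_rot: [[-0.932, 0.363, -0.001], [0.363, 0.932, -0.001], [0.0, -0.001, -1.0]]
force: [-2.0, -3.0, -0.1]
gripper_width: 0.0459
gripper_force: 12.0
```

```bash
python3 s.py
```

```text
6.6 [560.9 -31.7  67.6] psi 68.69 F [-2.  -3.  -0.1] Fy_tool -3.6 Fx_tool 0.8 M [-0.623  0.309  0.15 ] w 45.9 11.99660986661911 q6 -1.46
```

>>> send_rows(steps="-0.3 -0.7 0 0 0 0;-0.3 -0.7 0 0 0 0;-0.3 -0.7 0 0 0 0;-0.3 -0.7 0 0 0 2;-0.3 -0.7 0 0 0 5;-0.3 -0.7 0 0 0 8;-0.3 -0.7 0 0 0 11;-0.3 -0.7 0 0 0 11", grip_force=45)

```text
time: 7.6
tool_pos: [0.5611, -0.0314, 0.0677]
ee_rot: [[-0.984, 0.179, 0.001], [0.179, 0.984, 0.001], [-0.0, 0.001, -1.0]]
force: [0.9, 1.4, -0.2]
gripper_width: 0.0455
gripper_force: 44.9
```

```bash
python3 s.py
```

```text
7.6 [561.1 -31.4  67.7] psi 79.7 F [ 0.9  1.4 -0.2] Fy_tool 1.5 Fx_tool -0.6 M [ 0.408 -0.206  0.198] w 45.5 44.938010573387146 q6 -1.65
```

>>> send_rows(steps="0 0 0 0 0 5;0 0 0 0 0 10;0 0 0 0 0 15;0 0 0 0 0 20;0 0 0 0 0 25;0 0 0 0 0 30;0 0 0 0 0 36")

```text
time: 8.48
tool_pos: [0.5608, -0.0301, 0.0676]
ee_rot: [[-0.9, -0.435, -0.0], [-0.435, 0.9, 0.004], [-0.001, 0.003, -1.0]]
force: [-0.1, 6.5, 0.8]
gripper_width: 0.0456
gripper_force: 44.8
```

```bash
python3 s.py
```

```text
8.47 [560.8 -30.1  67.6] psi 115.79 F [-0.1  6.5  0.8] Fy_tool 5.8 Fx_tool -2.7 M [ 1.124  0.03  -0.289] w 45.6 44.829007387161255 q6 -2.28
```

>>> send_rows(steps="0 0 0 0 0 0;0 0 0 0 0 0;0 0 0 0 0 0;0 0 0 0 0 0", fingers=94)

```text
time: 8.98
tool_pos: [0.5609, -0.0321, 0.0677]
ee_rot: [[-0.902, -0.433, 0.0], [-0.433, 0.902, -0.0], [0.0, -0.0, -1.0]]
force: [-0.3, -0.0, -0.6]
gripper_width: 0.0823
gripper_force: 0.0
```

```bash
python3 s.py; python3 - <<'E'
from h import *
F=grab('scene'); P=pts(F)[185:265,225:310].reshape(-1,3)
q=P[(P[:,2]>.109)&(P[:,2]<.1165)][:,:2]*1000
q=q[np.hypot(*(q-[562,-31.5]).T)<29]
for t in range(0,60,4):
    a=np.radians(t+np.arange(3)*60); d=q@np.stack([np.cos(a),np.sin(a)]);print(t,np.ptp(d,axis=0).sum().round()/3,end=' ')
E
```

```text
8.97 [560.9 -32.1  67.7] psi 115.64 F [-0.3 -0.  -0.6] Fy_tool 0.1 Fx_tool 0.3 M [0.053 0.026 0.031] w 82.3 0.0 q6 -2.28
0 48.0 4 49.0 8 50.0 12 51.0 16 51.666666666666664 20 52.0 24 52.0 28 52.0 32 51.666666666666664 36 51.333333333333336 40 50.666666666666664 44 50.0 48 49.0 52 48.0 56 47.0
```

>>> send_rows(steps="-1 0 12 0 0 0;-1.5 1 24 0 0 -5;-1.5 1 24 0 0 -15;-1.5 1 24 0 0 -25;-1.5 1 24 0 0 -35;-1.5 1 24 0 0 -44;-1.5 1 24 0 0 -48;-1.5 1 24 0 0 -48")

```text
time: 10.02
tool_pos: [0.5597, -0.031, 0.0925]
ee_rot: [[-0.925, 0.379, 0.001], [0.379, 0.925, -0.0], [-0.001, 0.0, -1.0]]
force: [0.0, -0.3, 0.2]
gripper_width: 0.0939
gripper_force: 0.0
```

>>> send_rows(steps="0 0 0 0 0 0;0 0 0 0 0 0;0 0 0 0 0 0;0 0 0 0 0 0;0 0 0 0 0 0;0 0 0 0 0 0;0 0 0 0 0 0;0 0 0 0 0 0", fingers=8, grip_force=8)

```text
time: 11.02
tool_pos: [0.5593, -0.0311, 0.0916]
ee_rot: [[-0.925, 0.38, -0.0], [0.38, 0.925, -0.0], [0.0, -0.001, -1.0]]
force: [-0.9, -3.0, -0.3]
gripper_width: 0.018
gripper_force: 8.1
```

```bash
python3 s.py
```

```text
11.03 [559.3 -31.1  91.6] psi 67.68 F [-0.9 -3.  -0.3] Fy_tool -3.1 Fx_tool -0.3 M [-0.462  0.185 -0.116] w 18.0 8.050099730025977 q6 -1.44
```

>>> send_rows(steps="-0.2 -0.6 0 0 0 0;-0.2 -0.6 0 0 0 0;-0.2 -0.6 0 0 0 0", grip_force=10)

```text
time: 11.4
tool_pos: [0.5593, -0.0312, 0.0917]
ee_rot: [[-0.925, 0.38, 0.0], [0.38, 0.925, 0.001], [-0.0, 0.001, -1.0]]
force: [1.8, 1.6, 1.0]
gripper_width: 0.0178
gripper_force: 10.0
```

```bash
python3 s.py
```

```text
11.4 [559.3 -31.2  91.7] psi 67.66 F [1.8 1.6 1. ] Fy_tool 2.1 Fx_tool -1.0 M [ 0.412 -0.184 -0.102] w 17.8 10.000010579824448 q6 -1.44
```

>>> send_rows(steps="0 0 0 0 0 -3;0 0 0 0 0 -6;0 0 0 0 0 -7;0 0 0 0 0 -7", grip_force=10)

```text
time: 11.9
tool_pos: [0.559, -0.0311, 0.0916]
ee_rot: [[-0.872, 0.489, -0.0], [0.489, 0.872, 0.001], [0.001, 0.0, -1.0]]
force: [-0.3, 3.1, 1.8]
gripper_width: 0.0163
gripper_force: 10.0
```

```bash
python3 s.py
```

```text
11.9 [559.  -31.1  91.6] psi 60.71 F [-0.3  3.1  1.8] Fy_tool 2.6 Fx_tool 1.8 M [ 0.736  0.141 -0.022] w 16.3 9.999968111515045 q6 -1.32
```

>>> send_rows(steps="0 0 0 0 0 0;0 0 0 0 0 -3;0 0 0 0 0 -8;0 0 0 0 0 -14;0 0 0 0 0 -20;0 0 0 0 0 -26;0 0 0 0 0 -32;0 0 0 0 0 -38", grip_force=45)

```text
time: 12.9
tool_pos: [0.559, -0.031, 0.0917]
ee_rot: [[-0.383, 0.924, -0.0], [0.924, 0.383, 0.001], [0.001, -0.0, -1.0]]
force: [-1.2, 6.2, 1.2]
gripper_width: 0.016
gripper_force: 45.0
```

```bash
python3 s.py
```

```text
12.9 [559.  -31.   91.7] psi 22.52 F [-1.2  6.2  1.2] Fy_tool 1.3 Fx_tool 6.2 M [0.894 0.186 0.123] w 16.0 44.99878406524658 q6 -0.65
```

>>> send_rows(steps="0 0 0 0 0 -1;0 0 0 0 0 -2;0 0 0 0 0 -3;0 0 0 0 0 -4;0 0 0 0 0 -5")

```text
time: 13.52
tool_pos: [0.559, -0.031, 0.0917]
ee_rot: [[-0.304, 0.953, -0.0], [0.953, 0.304, 0.001], [0.001, -0.0, -1.0]]
force: [-1.2, 5.3, 1.0]
gripper_width: 0.0158
gripper_force: 45.0
```

```bash
python3 s.py
```

```text
13.53 [559.  -31.   91.7] psi 17.68 F [-1.2  5.3  1. ] Fy_tool 0.4 Fx_tool 5.4 M [0.901 0.141 0.077] w 15.8 44.99987840652466 q6 -0.57
```

>>> send_rows(steps="0 0 0 0 0 -1;0 0 0 0 0 -2;0 0 0 0 0 -3;0 0 0 0 0 -4;0 0 0 0 0 -5")

```text
time: 14.15
tool_pos: [0.559, -0.031, 0.0917]
ee_rot: [[-0.22, 0.976, -0.0], [0.976, 0.22, 0.001], [0.001, -0.0, -1.0]]
force: [-1.2, 6.1, 1.6]
gripper_width: 0.0159
gripper_force: 45.0
```

```bash
python3 s.py
```

```text
14.15 [559.  -31.   91.7] psi 12.69 F [-1.2  6.1  1.6] Fy_tool 0.2 Fx_tool 6.2 M [0.847 0.125 0.134] w 15.9 44.9998140335083 q6 -0.48
```

>>> send_rows(steps="0 0.8 0 0 0 -1;0 0.8 0 0 0 -2;0 0.8 0 0 0 -3;0 0.8 0 0 0 -4;0 0.8 0 0 0 -5")

```text
time: 14.78
tool_pos: [0.559, -0.0309, 0.0916]
ee_rot: [[-0.132, 0.991, -0.0], [0.991, 0.132, -0.0], [-0.0, -0.0, -1.0]]
force: [-2.2, 0.1, 1.8]
gripper_width: 0.0155
gripper_force: 45.0
```

```bash
python3 s.py
```

```text
14.78 [559.  -30.9  91.6] psi 7.61 F [-2.2  0.1  1.8] Fy_tool -2.1 Fx_tool 0.4 M [0.258 0.471 0.102] w 15.5 44.999991059303284 q6 -0.39
```

>>> send_rows(steps="0 0 0 0 0 -1;0 0 0 0 0 -2;0 0 0 0 0 -3;0 0 0 0 0 -4;0 0 0 0 0 -5")

```text
time: 15.4
tool_pos: [0.5591, -0.0309, 0.0917]
ee_rot: [[-0.046, 0.999, -0.0], [0.999, 0.046, -0.0], [-0.0, -0.0, -1.0]]
force: [-4.0, -0.4, 2.0]
gripper_width: 0.0154
gripper_force: 45.0
```

```bash
python3 s.py
```

```text
15.4 [559.1 -30.9  91.7] psi 2.61 F [-4.  -0.4  2. ] Fy_tool -4.1 Fx_tool -0.2 M [-0.085  0.659  0.117] w 15.4 45.00018239021301 q6 -0.3
```

>>> send_rows(steps="0 0 0 0 0 -1;0 0 0 0 0 -2;0 0 0 0 0 -3;0 0 0 0 0 -4;0 0 0 0 0 -5")

```text
time: 16.02
tool_pos: [0.5591, -0.0309, 0.0916]
ee_rot: [[0.042, 0.999, -0.0], [0.999, -0.042, -0.0], [-0.0, -0.0, -1.0]]
force: [-3.4, -2.1, 2.5]
gripper_width: 0.016
gripper_force: 45.0
```

```bash
python3 s.py
```

```text
16.02 [559.1 -30.9  91.6] psi -2.39 F [-3.4 -2.1  2.5] Fy_tool -3.3 Fx_tool -2.3 M [-0.354  0.817  0.091] w 16.0 45.00008761882782 q6 -0.22
```

>>> send_rows(steps="0 0 0 0 0 -1;0 0 0 0 0 -2;0 0 0 0 0 -3;0 0 0 0 0 -4;0 0 0 0 0 -5")

```text
time: 16.65
tool_pos: [0.5591, -0.0309, 0.0916]
ee_rot: [[0.129, 0.992, -0.0], [0.992, -0.129, -0.0], [-0.0, -0.0, -1.0]]
force: [-4.3, -3.6, 1.9]
gripper_width: 0.0156
gripper_force: 45.0
```

```bash
python3 s.py
```

```text
16.65 [559.1 -30.9  91.6] psi -7.39 F [-4.3 -3.6  1.9] Fy_tool -3.8 Fx_tool -4.1 M [-0.45   0.848  0.109] w 15.6 45.00033259391785 q6 -0.13
```

>>> send_rows(steps="0 0 0 0 0 -1;0 0 0 0 0 -2;0 0 0 0 0 -3;0 0 0 0 0 -4;0 0 0 0 0 -5")

```text
time: 17.27
tool_pos: [0.5591, -0.0309, 0.0916]
ee_rot: [[0.215, 0.977, -0.0], [0.977, -0.215, -0.0], [-0.0, -0.0, -1.0]]
force: [-3.6, -2.5, 2.1]
gripper_width: 0.0157
gripper_force: 45.0
```

```bash
python3 s.py
```

```text
17.27 [559.1 -30.9  91.6] psi -12.39 F [-3.6 -2.5  2.1] Fy_tool -3.0 Fx_tool -3.2 M [-0.423  0.89   0.103] w 15.7 45.00027894973755 q6 -0.04
```

>>> send_rows(steps="0 0 0 0 0 -1;0 0 0 0 0 -2;0 0 0 0 0 -3;0 0 0 0 0 -4;0 0 0 0 0 -5")

```text
time: 17.9
tool_pos: [0.5591, -0.0309, 0.0916]
ee_rot: [[0.299, 0.954, -0.0], [0.954, -0.299, -0.0], [-0.0, 0.0, -1.0]]
force: [-4.0, -3.2, 1.9]
gripper_width: 0.0159
gripper_force: 45.0
```

```bash
python3 s.py
```

```text
17.9 [559.1 -30.9  91.6] psi -17.4 F [-4.  -3.2  1.9] Fy_tool -2.9 Fx_tool -4.2 M [-0.475  0.838  0.088] w 15.9 45.00025391578674 q6 0.05
```

>>> send_rows(steps="0 -0.3 0 0 0 -1;0 -0.3 0 0 0 -2;0 -0.3 0 0 0 -3;0 -0.3 0 0 0 -4;0 -0.3 0 0 0 -5")

```text
time: 18.52
tool_pos: [0.5591, -0.0309, 0.0916]
ee_rot: [[0.381, 0.925, -0.0], [0.925, -0.381, 0.0], [0.0, -0.0, -1.0]]
force: [-4.4, -0.3, 2.8]
gripper_width: 0.0158
gripper_force: 45.0
```

```bash
python3 s.py
```

```text
18.52 [559.1 -30.9  91.6] psi -22.39 F [-4.4 -0.3  2.8] Fy_tool -4.0 Fx_tool -1.9 M [-0.197  0.795  0.102] w 15.8 45.000364780426025 q6 0.13
```

>>> send_rows(steps="0 0 0 0 0 -1;0 0 0 0 0 -2;0 0 0 0 0 -3;0 0 0 0 0 -4;0 0 0 0 0 -5")

```text
time: 19.15
tool_pos: [0.5591, -0.0309, 0.0916]
ee_rot: [[0.46, 0.888, -0.0], [0.888, -0.46, 0.0], [0.0, -0.0, -1.0]]
force: [-3.9, -0.3, 2.3]
gripper_width: 0.0157
gripper_force: 45.0
```

```bash
python3 s.py
```

```text
19.15 [559.1 -30.9  91.6] psi -27.4 F [-3.9 -0.3  2.3] Fy_tool -3.3 Fx_tool -2.1 M [-0.066  0.847  0.096] w 15.7 45.000348687171936 q6 0.22
```

>>> send_rows(steps="0 0 0 0 0 -1;0 0 0 0 0 -2;0 0 0 0 0 -3;0 0 0 0 0 -4;0 0 0 0 0 -5")

```text
time: 19.77
tool_pos: [0.5592, -0.031, 0.0916]
ee_rot: [[0.536, 0.844, -0.0], [0.844, -0.536, 0.0], [0.0, -0.0, -1.0]]
force: [-4.5, -0.7, 2.1]
gripper_width: 0.0161
gripper_force: 45.0
```

```bash
python3 s.py
```

```text
19.77 [559.2 -31.   91.6] psi -32.4 F [-4.5 -0.7  2.1] Fy_tool -3.5 Fx_tool -3.0 M [0.08  0.847 0.137] w 16.1 45.000343322753906 q6 0.31
```

>>> send_rows(steps="0 0 0 0 0 -1;0 0 0 0 0 -2;0 0 0 0 0 -3;0 0 0 0 0 -4;0 0 0 0 0 -4")

```text
time: 20.4
tool_pos: [0.5592, -0.0309, 0.0917]
ee_rot: [[0.593, 0.805, 0.0], [0.805, -0.593, 0.0], [0.0, -0.0, -1.0]]
force: [-3.7, 1.1, 2.4]
gripper_width: 0.0156
gripper_force: 45.0
```

```bash
python3 s.py
```

```text
20.4 [559.2 -30.9  91.7] psi -36.35 F [-3.7  1.1  2.4] Fy_tool -3.6 Fx_tool -1.3 M [ 0.171  0.788 -0.025] w 15.6 45.00014841556549 q6 0.38
```

>>> send_rows(steps="0 0 0 0 0 -1;0 0 0 0 0 -2;0 0 0 0 0 -3;0 0 0 0 0 -4;0 0 0 0 0 -4")

```text
time: 21.02
tool_pos: [0.5592, -0.031, 0.0916]
ee_rot: [[0.648, 0.762, -0.0], [0.762, -0.648, 0.0], [0.0, -0.0, -1.0]]
force: [-3.8, 1.2, 2.6]
gripper_width: 0.0158
gripper_force: 45.0
```

```bash
python3 s.py
```

```text
21.02 [559.2 -31.   91.6] psi -40.35 F [-3.8  1.2  2.6] Fy_tool -3.6 Fx_tool -1.6 M [0.22  0.788 0.013] w 15.8 45.00021815299988 q6 0.45
```

>>> send_rows(steps="0 0 0 0 0 -1;0 0 0 0 0 -2;0 0 0 0 0 -3;0 0 0 0 0 -4;0 0 0 0 0 -5")

```text
time: 21.65
tool_pos: [0.5592, -0.031, 0.0917]
ee_rot: [[0.712, 0.702, 0.0], [0.702, -0.712, 0.0], [0.0, 0.0, -1.0]]
force: [-3.6, 1.8, 2.3]
gripper_width: 0.0157
gripper_force: 45.0
```

```bash
python3 s.py
```

```text
21.65 [559.2 -31.   91.7] psi -45.4 F [-3.6  1.8  2.3] Fy_tool -3.9 Fx_tool -1.3 M [0.268 0.766 0.153] w 15.7 45.00022888183594 q6 0.53
```

>>> send_rows(steps="0 0 0 0 0 -1;0 0 0 0 0 -2;0 0 0 0 0 -3;0 0 0 0 0 -4;0 0 0 0 0 -5")

```text
time: 22.28
tool_pos: [0.5592, -0.031, 0.0917]
ee_rot: [[0.77, 0.637, 0.0], [0.637, -0.77, 0.0], [0.0, 0.0, -1.0]]
force: [-4.1, 1.1, 1.6]
gripper_width: 0.0159
gripper_force: 45.0
```

```bash
python3 s.py
```

```text
22.27 [559.2 -31.   91.7] psi -50.4 F [-4.1  1.1  1.6] Fy_tool -3.5 Fx_tool -2.4 M [0.309 0.727 0.104] w 15.9 45.00027537345886 q6 0.62
```

>>> send_rows(steps="0 0 0 0 0 -1;0 0 0 0 0 -2;0 0 0 0 0 -3;0 0 0 0 0 -4;0 0 0 0 0 -5")

```text
time: 22.9
tool_pos: [0.5592, -0.031, 0.0916]
ee_rot: [[0.823, 0.568, 0.0], [0.568, -0.823, 0.0], [0.0, -0.0, -1.0]]
force: [-2.7, 1.4, 2.1]
gripper_width: 0.0155
gripper_force: 45.0
```

```bash
python3 s.py
```

```text
22.9 [559.2 -31.   91.6] psi -55.39 F [-2.7  1.4  2.1] Fy_tool -2.7 Fx_tool -1.5 M [0.248 0.726 0.131] w 15.5 45.000019669532776 q6 0.71
```

>>> send_rows(steps="0 0 0 0 0 -1;0 0 0 0 0 -2;0 0 0 0 0 -3;0 0 0 0 0 -4;0 0 0 0 0 -5")

```text
time: 23.52
tool_pos: [0.5592, -0.031, 0.0917]
ee_rot: [[0.869, 0.494, 0.0], [0.494, -0.869, -0.0], [0.0, 0.0, -1.0]]
force: [-2.9, 0.4, 2.1]
gripper_width: 0.0158
gripper_force: 45.0
```

```bash
python3 s.py
```

```text
23.52 [559.2 -31.   91.7] psi -60.39 F [-2.9  0.4  2.1] Fy_tool -1.8 Fx_tool -2.3 M [0.257 0.602 0.111] w 15.8 44.99993920326233 q6 0.8
```

>>> send_rows(steps="0 0 0 0 0 -1;0 0 0 0 0 -2;0 0 0 0 0 -3;0 0 0 0 0 -4;0 0 0 0 0 -5")

```text
time: 24.15
tool_pos: [0.5592, -0.031, 0.0917]
ee_rot: [[0.909, 0.416, 0.0], [0.416, -0.909, -0.0], [0.0, 0.0, -1.0]]
force: [-2.6, 1.6, 2.0]
gripper_width: 0.0159
gripper_force: 45.0
```

```bash
python3 s.py
```

```text
24.15 [559.2 -31.   91.7] psi -65.39 F [-2.6  1.6  2. ] Fy_tool -2.6 Fx_tool -1.7 M [0.233 0.625 0.124] w 15.9 45.000091195106506 q6 0.88
```

>>> send_rows(steps="0 0 0 0 0 -1;0 0 0 0 0 -2;0 0 0 0 0 -3;0 0 0 0 0 -4;0 0 0 0 0 -5")

```text
time: 24.78
tool_pos: [0.5592, -0.031, 0.0917]
ee_rot: [[0.942, 0.336, 0.0], [0.336, -0.942, -0.0], [-0.0, 0.0, -1.0]]
force: [-2.4, 1.5, 1.5]
gripper_width: 0.0158
gripper_force: 45.0
```

```bash
python3 s.py
```

```text
24.77 [559.2 -31.   91.7] psi -70.38 F [-2.4  1.5  1.5] Fy_tool -2.2 Fx_tool -1.8 M [0.246 0.668 0.241] w 15.8 45.00040054321289 q6 0.97
```

>>> send_rows(steps="0 0 0 0 0 -1;0 0 0 0 0 -2")

```text
time: 25.02
tool_pos: [0.5592, -0.031, 0.0917]
ee_rot: [[0.953, 0.303, 0.0], [0.303, -0.953, -0.0], [-0.0, 0.0, -1.0]]
force: [-3.2, 0.4, 2.4]
gripper_width: 0.0159
gripper_force: 45.0
```

```bash
python3 s.py
```

```text
25.02 [559.2 -31.   91.7] psi -72.39 F [-3.2  0.4  2.4] Fy_tool -1.4 Fx_tool -2.9 M [0.237 0.664 0.222] w 15.9 45.000818967819214 q6 1.01
```

>>> send_rows(steps="0 0 0 0 0 0;0 0 0 0 0 0;0 0 0 0 0 0")

```text
time: 25.4
tool_pos: [0.5592, -0.031, 0.0917]
ee_rot: [[0.953, 0.303, 0.0], [0.303, -0.953, -0.0], [0.0, 0.0, -1.0]]
force: [-3.3, 1.7, 3.4]
gripper_width: 0.0159
gripper_force: 45.0
```

```bash
python3 s.py; python3 - <<'E'
from h import *
a=grab('scene');b=np.load('pics/x.npz') if 0 else 0
cv2.imwrite('pics/c5.png',cv2.resize(a['image'][195:260,230:300],(700,600),interpolation=cv2.INTER_CUBIC)[...,::-1])
E
```

```text
25.4 [559.2 -31.   91.7] psi -72.34 F [-3.3  1.7  3.4] Fy_tool -2.6 Fx_tool -2.6 M [0.234 0.799 0.129] w 15.9 45.000709891319275 q6 1.0
```

View pics/c5.png

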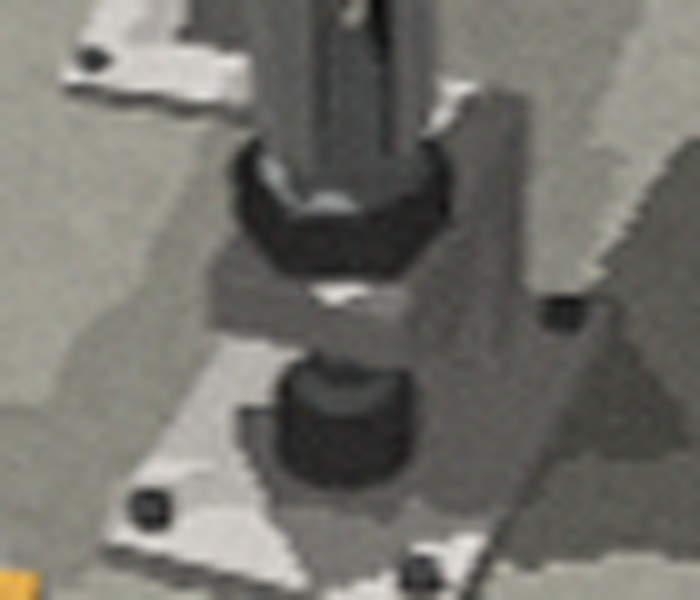

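The held moment stays at 0.13 N m, where it fell to about 0 when free, so the foot bears at roughly 20 N. The crop shows the foot down on the pad (345,400). I'll release and move to the nut flats at -64°.

>>> send_rows(steps="0 0 0 0 0 0;0 0 0 0 0 0;0 0 0 0 0 0;0 0 0 0 0 0;0 0 0 0 0 0;-0.3 0.2 0 0 0 0;-0.3 0.2 0 0 0 4;-0.3 0.2 0 0 0 8", fingers=94)

```text
time: 26.45
tool_pos: [0.5589, -0.0308, 0.0917]
ee_rot: [[0.9, 0.435, 0.0], [0.435, -0.9, 0.0], [0.0, 0.0, -1.0]]
force: [-0.8, -0.9, 1.3]
gripper_width: 0.0914
gripper_force: 0.0
```

>>> send_rows(steps="0 0 -8 0 0 0;0 0 -16 0 0 0;0 0 -22 0 0 0;0 0 -24 0 0 0;0 0 -24 0 0 0")

```text
time: 27.08
tool_pos: [0.5588, -0.0308, 0.0675]
ee_rot: [[0.901, 0.433, -0.0], [0.433, -0.901, 0.0], [-0.0, -0.0, -1.0]]
force: [-0.6, -0.2, -0.5]
gripper_width: 0.0943
gripper_force: 0.0
```

>>> send_rows(steps="0 0 0 0 0 0;0 0 0 0 0 0;0 0 0 0 0 0;0 0 0 0 0 0;0 0 0 0 0 0;0 0 0 0 0 0;0 0 0 0 0 0", fingers=40, grip_force=12)

```text
time: 27.95
tool_pos: [0.559, -0.0311, 0.0677]
ee_rot: [[0.901, 0.433, 0.0], [0.433, -0.901, -0.001], [0.0, 0.001, -1.0]]
force: [1.3, -0.8, 0.3]
gripper_width: 0.046
gripper_force: 12.0
```

```bash
python3 s.py
```

```text
27.95 [559.  -31.1  67.7] psi -64.32 F [ 1.3 -0.8  0.3] Fy_tool 1.3 Fx_tool 0.8 M [-0.284 -0.02   0.145] w 46.0 11.985774636268616 q6 0.86
```

>>> send_rows(steps="0 0 0 0 0 0;0 0 0 0 0 0;0 0 0 0 0 -6;0 0 0 0 0 -12;0 0 0 0 0 -18;0 0 0 0 0 -24;0 0 0 0 0 -30;0 0 0 0 0 -36", grip_force=55)

```text
time: 28.95
tool_pos: [0.559, -0.0311, 0.0677]
ee_rot: [[0.983, -0.182, 0.0], [-0.182, -0.983, -0.001], [0.0, 0.001, -1.0]]
force: [1.0, -2.7, -0.8]
gripper_width: 0.0456
gripper_force: 54.9
```

```bash
python3 s.py
```

```text
28.95 [559.  -31.1  67.7] psi -100.49 F [ 1.  -2.7 -0.8] Fy_tool 2.5 Fx_tool 1.4 M [-0.454 -0.027  0.206] w 45.6 54.88811731338501 q6 1.5
```

>>> send_rows(steps="0 0 0 0 0 -3;0 0 0 0 0 -6;0 0 0 0 0 -8;0 0 0 0 0 -9.5")

```text
time: 29.45
tool_pos: [0.559, -0.031, 0.0677]
ee_rot: [[0.94, -0.34, 0.0], [-0.34, -0.94, -0.0], [0.0, 0.0, -1.0]]
force: [0.8, -3.4, -1.1]
gripper_width: 0.0455
gripper_force: 54.9
```

```bash
python3 s.py
```

```text
29.45 [559.  -31.   67.7] psi -109.88 F [ 0.8 -3.4 -1.1] Fy_tool 2.9 Fx_tool 1.9 M [-0.507 -0.082  0.194] w 45.5 54.88298535346985 q6 1.66
```

>>> send_rows(steps="0 0 0 0 0 -1;0 0 0 0 0 -2")

```text
time: 29.7
tool_pos: [0.559, -0.0311, 0.0677]
ee_rot: [[0.928, -0.373, 0.0], [-0.373, -0.928, -0.0], [0.0, 0.0, -1.0]]
force: [0.9, -4.2, -1.4]
gripper_width: 0.0454
gripper_force: 54.9
```

```bash
python3 s.py
```

```text
29.7 [559.  -31.1  67.7] psi -111.88 F [ 0.9 -4.2 -1.4] Fy_tool 3.5 Fx_tool 2.3 M [-0.642 -0.063  0.215] w 45.4 54.88207697868347 q6 1.7
```

>>> send_rows(steps="0 0 0 0 0 -1;0 0 0 0 0 -2")

```text
time: 29.95
tool_pos: [0.559, -0.0311, 0.0677]
ee_rot: [[0.916, -0.402, 0.0], [-0.402, -0.916, -0.001], [0.001, 0.001, -1.0]]
force: [2.7, -3.4, -1.6]
gripper_width: 0.0456
gripper_force: 56.3
```

```bash
python3 s.py
```

```text
29.95 [559.  -31.1  67.7] psi -113.68 F [ 2.7 -3.4 -1.6] Fy_tool 2.1 Fx_tool 3.8 M [-0.661 -0.188  1.883] w 45.6 56.33746683597565 q6 1.73
```

>>> send_rows(steps="0 0 0 0 0 -1;0 0 0 0 0 -2")

```text
time: 30.2
tool_pos: [0.5584, -0.0309, 0.0678]
ee_rot: [[0.901, -0.434, -0.001], [-0.434, -0.901, -0.001], [-0.001, 0.001, -1.0]]
force: [-1.1, -3.3, 1.3]
gripper_width: 0.0462
gripper_force: 58.4
```

```bash
python3 s.py
```

```text
30.2 [558.4 -30.9  67.8] psi -115.73 F [-1.1 -3.3  1.3] Fy_tool 3.5 Fx_tool 0.4 M [-0.703  0.369  2.607] w 46.2 58.392367637716234 q6 1.76
```

The nut is at its hard stop. I'll ease the wind-up, release and rise straight up.

>>> send_rows(steps="0 0 0 0 0 2;0 0 0 0 0 2;0 0 0 0 0 2;0 0 0 0 0 2;0 0 0 0 0 2;0 0 0 0 0 2;0 0 0 0 0 2;0 0 0 0 0 2", fingers=94)

```text
time: 31.2
tool_pos: [0.5589, -0.0308, 0.0677]
ee_rot: [[0.915, -0.404, 0.0], [-0.404, -0.915, 0.0], [-0.0, -0.0, -1.0]]
force: [-0.2, -1.1, -0.2]
gripper_width: 0.0938
gripper_force: 0.0
```

>>> send_rows(steps="0 0 25 0 0 0;0 0 60 0 0 0;0 0 100 0 0 0;0 0 140 0 0 0;0 0 150 0 0 0;0 0 150 0 0 0")

```text
time: 31.95
tool_pos: [0.5588, -0.0308, 0.2172]
ee_rot: [[0.915, -0.404, -0.0], [-0.404, -0.915, 0.0], [-0.0, -0.0, -1.0]]
force: [0.6, 1.0, -0.9]
gripper_width: 0.0943
gripper_force: 0.0
```

```bash
python3 s.py; python3 - <<'E'
from h import *
F=grab('scene')
A=pts(F)[185:265,225:310].reshape(-1,3)
for nm,lo,hi,k,rad in (('head',.146,.157,2,14),('nut',.109,.1165,3,29)):
    q=A[(A[:,2]>lo)&(A[:,2]<hi)][:,:2]*1000; q=q[np.hypot(*(q-[562,-31.5]).T)<rad]
    per=180//k
    res=[]
    for t in range(0,per,3):
        a=np.radians(t+np.arange(k)*per); res.append((np.ptp(q@np.stack([np.cos(a),np.sin(a)]),axis=0).mean().round(1),t))
    print(nm,len(q),sorted(res)[:4])
cv2.imwrite('pics/end.png',cv2.resize(F['image'][165:265,205:305],(600,600),interpolation=cv2.INTER_CUBIC)[...,::-1])
E
```

```text
31.95 [558.8 -30.8 217.2] psi -113.83 F [ 0.6  1.  -0.9] Fy_tool -1.1 Fx_tool 0.1 M [-0.014  0.204 -0.009] w 94.3 0.0 q6 1.73
head 41 [(np.float64(16.9), 18), (np.float64(17.0), 15), (np.float64(17.1), 21), (np.float64(17.4), 12)]
nut 179 [(np.float64(48.2), 9), (np.float64(48.2), 12), (np.float64(48.4), 15), (np.float64(48.5), 6)]
```

View pics/end.png

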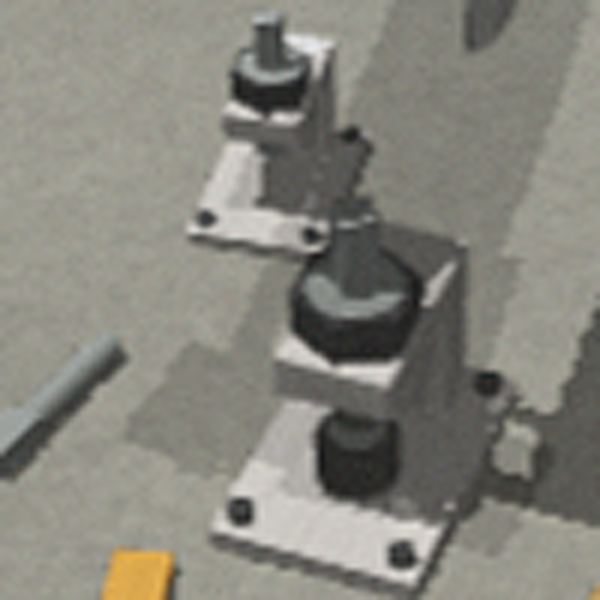

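The head is still at -72° (≡18°), where I left it. The nut is back at its tight angle (about 10°) and the gripper is clear. Handing in.

```bash
python3 -c "
from workcell import env
print(env.finish_job())"
```

```text
the job is handed in; nothing more can be done
None
```

I handed the job in at about 32 s, and no verdict came back: the nut was loosened about 0.82 rad, the screw turned down until its foot bore on the pad at roughly 20 N (judged from torque), the nut retightened to its hard stop, and the gripper released and raised clear.

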